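Load the reagent-cell mixer for the morning's tests

TASK

Get the reagent-cell mixer ready: take the black dust cap off its drive and put it down on the worktop beside the mixer, then set the empty cup carousel on the splined drive, turning it to and fro until the teeth mesh and it drops fully home. Then put every dropper vial from the tray upright into the carousel, one to a cup and right down on the cup floor, and once all are in press the start button fully. Leave the timer and the dropper bottle where they stand.

Things in the scene. Friction and masses are not known exactly. Their poses are not given: they have to be found in the camera images.
- drive_cap_mid (a point): Loose black dust cap, an inverted cup 36 mm across and 36 mm tall, 30 g, that starts standing over the drive on its flange, hiding the splined shaft. The point is its centre, 18 mm above its rim; z up. Grasp it round its side and lift it straight off (the shaft reaches 25 mm up inside).
- carousel: Loose grey plastic carousel, 146 mm across, 66 mm tall, 0.3 kg, with a black bar grip standing up in the middle and six open round cups around it; starts standing on the worktop. Origin: centre of its underside, z up. The cup centres lie 56 mm from the axis, the first along its +x, then every 60 degrees.
- carousel_bore (a point): Centre of the carousel's underside, mouth of its blind central bore, 28 mm deep and 28 mm wide, with six internal teeth (18.4 mm between opposite tips, 4 mm wide, reaching 14 mm up from the underside), the first along the carousel's +x, then every 60 degrees. Axes as the carousel's.
- carousel_grip (a point): Point to grasp on the carousel's black bar grip, on its axis, 55 mm above its underside. The bar is 30 mm long along the carousel's x, 16 mm thick along its y (grasp across this), and reaches from 31 to 66 mm above the underside. Axes as the carousel's.
- drive (a joint): Angle of the mixer's splined drive about the vertical, rad, counter-clockwise positive from above; at 0 one of its teeth points along the mixer's +x. Held by the motor's friction (about 0.35 N m, so it stays where it is unless twisted hard).
- drive_seat (a point): On the drive axis, on top of its 56 mm flange, 27 mm above the worktop; the carousel's underside centre rests here when fully home. Turns with the drive; +x points along one of the six drive teeth, which stand every 60 degrees, 4 mm wide, 26 mm across opposite tips, 14 mm tall. A smooth 16 mm pilot goes on to 25 mm, its last 6 mm tapering to 8 mm.
- mixer: Flat white mixer base, a 132 mm round housing with an 80 mm wide control nose reaching 130 mm in front of the axis, 24 mm tall, fixed. Origin under the drive axis at worktop height; +x points away from the nose. To mesh, the carousel's teeth must lie midway between the drive's, i.e. turned 30 degrees (modulo 60) from them, with about 5 degrees of play each way; else it stands 14 mm too high on the tooth tops.
- start_top (a point): Top of the grey round start button (28 mm across) on the mixer's control strip, 41 mm above the worktop as it stands, 101 mm in front of the drive axis (mixer's -x). It is pushed straight down.
- start (a joint): Travel of the start button, m: 0 at rest, 0.005 fully down; sprung, about 5 N.
- cells0_mid (a point): White dropper vial, 23 mm round and 57 mm tall with a tapering white dropper cap (body up to 39 mm, to be grasped), about 20 g. The point is its centre, 28.5 mm above its underside; z along its axis. Starts upright on the tray; absent in some starts.
- cells1_mid (a point): Another such dropper vial, the same point. Starts upright on the tray; absent in some starts.
- cells2_mid (a point): Another such dropper vial, the same point. Starts upright on the tray; absent in some starts.
- cells3_mid (a point): Another such dropper vial, the same point. Starts upright on the tray; absent in some starts.
- cells4_mid (a point): Another such dropper vial, the same point. Starts upright on the tray; absent in some starts.
- cells5_mid (a point): Another such dropper vial, the same point. Starts upright on the tray; absent in some starts.
- tray: Shallow white tray, 114 x 156 mm, 3 mm floor, rim 10 mm high, fixed on the worktop; origin at the centre of its underside. Behind it an incubator, 194 mm tall, begins at world x = 0.64; so does a wall shelf, 0.5 m above the worktop, all along the back.
- cup0 (a point): Centre of the floor of carousel cup 0, 4 mm above the carousel's underside; the rim is 28 mm above the underside. The cup is 30 mm wide inside at the rim, 27 mm at the floor.
- cup1 (a point): Centre of the floor of carousel cup 1, as cup 0.
- cup2 (a point): Centre of the floor of carousel cup 2, as cup 0.
- cup3 (a point): Centre of the floor of carousel cup 3, as cup 0.
- cup4 (a point): Centre of the floor of carousel cup 4, as cup 0.
- cup5 (a point): Centre of the floor of carousel cup 5, as cup 0.
- timer: White bench timer, 58 x 68 x 18 mm, a bystander; origin at the centre of its underside.
- dropper_bottle: Brown dropper bottle with black cap, 33 mm round and 102 mm tall, a bystander; origin at the centre of its underside.

How it is judged:
On the way, in this order (a step that is already met when the one before it is completed fails the run):
1. the carousel is meshed with the drive and fully home on its flange (horizontal distance between carousel and drive_seat below 0.005 m and z of carousel in the frame of drive_seat between -0.004 and 0.004 m and angle between carousel's own z axis and vertical below 0.06 rad), for 0.3 s.
2. every vial stands on the floor of a cup (all of step 1 and horizontal distance between cells0_mid and carousel between 0.048 and 0.064 m and z of cells0_mid in the frame of carousel between 0.0275 and 0.0375 m and angle between each of cells0_mid, cells1_mid, cells2_mid, cells3_mid, cells4_mid, cells5_mid's own z axis and vertical below 0.2 rad and horizontal distance between cells1_mid and carousel between 0.048 and 0.064 m and z of cells1_mid in the frame of carousel between 0.0275 and 0.0375 m and horizontal distance between cells2_mid and carousel between 0.048 and 0.064 m and z of cells2_mid in the frame of carousel between 0.0275 and 0.0375 m and horizontal distance between cells3_mid and carousel between 0.048 and 0.064 m and z of cells3_mid in the frame of carousel between 0.0275 and 0.0375 m and horizontal distance between cells4_mid and carousel between 0.048 and 0.064 m and z of cells4_mid in the frame of carousel between 0.0275 and 0.0375 m and horizontal distance between cells5_mid and carousel between 0.048 and 0.064 m and z of cells5_mid in the frame of carousel between 0.0275 and 0.0375 m), for 0.3 s.
3. the start button is pressed fully (value of joint start above 0.004 m), for 0.05 s.
At the end, for the whole second after the job is handed in: The carousel is within 4 mm of the flange and 5 mm of the axis; each vial is upright (0.2 rad) on the floor of a cup (48-64 mm from the carousel's axis, height within 5 mm); the start button has been pressed 4 mm and is up again; the dust cap is down on the worktop, over 75 mm from the drive (all of step 2 and height (world z) of drive_cap_mid below 0.03 m and horizontal distance between drive_cap_mid and mixer above 0.075 m and value of joint start below 0.002 m and linear speed of carousel below 0.02 m/s); the robot touches nothing.
It fails at once if the timer or the dropper bottle is moved by more than 30 mm (distance of any of timer, dropper_bottle from where it was at the start of the episode above 0.03 m).
Of cells0, cells1, cells2, cells3, cells4, cells5 only 4 to 6 are there at a start; the rules pass over those that are not, and their reading is None.
At some moment in a run one of carousel, drive_cap may be knocked a few centimetres aside while the robot is not near it.
It also fails if it takes over 208 s, if anything falls off the work surface, if the arm or the gripper's body presses on something with over 40 N, if the wrist force passes 120 N, or if a joint passes its speed limit or range.

ROBOT

A 6-joint arm with a two-finger parallel gripper is mounted at the origin on a cart in front of the work surface, level with it; the furniture and walls round the work are solid. World frame = base frame: x ahead of the robot, y to its left, z up, the work surface at z = 0. Lengths are in m, angles in rad, forces in N, time in s.
With the tool pointing down it reaches from about 0.425 to 0.925 m from the base axis. Payload 12.5 kg.
Tool frame: the origin (TCP) lies midway between the tips of the shut fingers; the grasp point (between the pads) lies 19 mm behind it; y points along the fingers, x is the direction in which the jaws open and shut, and the axes are right-handed (so a half turn about y gives the same grasp; the last joint's range is limited). The gripper opens to 85 mm and grips with 20 to 120 N. Pads are 22 mm wide; open, the fingers measure 114 mm over their backs; the gripper's body (76 mm by 85 mm) begins 54 mm behind the grasp point. The pads swing forward as they close: fully open they stand 13 mm farther back than shut.
Start: joints at [-1.318, 0.491, 1.559, -0, 1.092, -0.106], TCP at [0.219, -0.585, 0.231] pointing down, gripper open.
Joint ranges: [-3.1, 3.1], [-0.84, 2.19], [0.05, 2.79], [-1.13, 4.28], [0.06, 2.93], [-2.69, 2.69]. Speed limits (rad/s): [2.22, 2.22, 2.79, 3.14, 3.14, 3.14].

INTERFACE

Orientations are given as [roll, pitch, yaw] about the fixed x, y, z axes, in that order (R = Rz(yaw) Ry(pitch) Rx(roll)).
In Python, from rig import ctrl gives the robot as it stands. Calls block until the motion is done:
- ctrl.reach(position, orientation): joint-space move of the TCP to a pose.
- ctrl.line_to(position, orientation=None, vel=0.15, force_limit=None): straight line of the TCP; orientation=None keeps the orientation; vel is the mean speed in m/s. With force_limit (N) it stops when the force on the tool has changed by that much, and returns True; else False.
- ctrl.goto_joints(angles): joint-space move.
- ctrl.move_gripper(opening): finger opening in m; the grip force is fixed at half the most; returns when the fingers have stopped.
- ctrl.dwell(seconds).
- ctrl.inverse_kinematics(position, orientation): joint angles nearest the present ones, or None.
- ctrl.state(): the state.
- ctrl.grab_frame(name): name is "scene" or "top" or "wrist"; returns the picture (420x560x3 uint8, red, green, blue); there is no depth.
- ctrl.camera_params(name): a dict with "camera_matrix" (3x3 intrinsics, pixels), "origin" and "rotation" of the camera in the world. Camera axes: x right, y up, looking along -z (the intrinsics and any distortion apply to the point x, -y, -z); pixel columns grow to the right and rows downward; lengths in m; the calibration is good to about 2 mm. The wrist camera is an equidistant fisheye: a pixel r from the principal point sees the ray r / f radians off the axis. A picture is of the moment at which its call begins: read the wrist's pose just before it. camera_params takes no time and is no camera call; for the wrist camera it gives the pose at the moment of the call.
A pose or a line that the arm cannot do raises ctrl.PlanningError and nothing moves.
- ctrl.close_job(): hands the job in, once; it reports no verdict.
The state is a dict: "clock": time; "joints": joint angles; "joint_velocities": joint speeds; "effort": joint torques, N m; "ee_pos": TCP position; "eef_rot": TCP orientation; "contact_force": force on the tool from outside, world axes, zero at the start; "torque": the same for the moment, N m; "finger_gap": finger opening in m.
Only numpy, scipy, OpenCV 4.12 (cv2) and the standard library are available. Lean on these libraries where they do the work, as an engineer would, in place of code of your own. Each camera call takes 0.05 s, during which the arm holds its last target.

## Working session

There is one attempt and no reset: what is moved stays moved. The work goes in short steps, each a Python script; the robot and the scene stay as the last script left them, time stands still between calls to the robot, and variables do not carry over. Pictures are saved under pics/ and viewed, and the job is handed in when it is done.

```bash
ls; mkdir -p pics
python3 - <<'E'
from rig import ctrl
import cv2
for n in ["scene","top","wrist"]:
    p=ctrl.camera_params(n); print(n,p)
    cv2.imwrite(f"pics/a_{n}.png",ctrl.grab_frame(n)[:,:,::-1])
print(ctrl.state())
E
```

```text
pics
scene {'camera_matrix': array([[410.28912187,   0.        , 282.36953932],
       [  0.        , 410.28912187, 202.81081408],
       [  0.        ,   0.        ,   1.        ]]), 'origin': array([-0.69120535,  0.14764872,  0.75005452]), 'rotation': array([ 1.05610715, -0.02185916, -1.70703164])}
top {'camera_matrix': array([[476.96728765,   0.        , 270.81059557],
       [  0.        , 476.96728765, 216.16083946],
       [  0.        ,   0.        ,   1.        ]]), 'origin': array([ 0.26440968, -0.0156101 ,  1.66661181]), 'rotation': array([ 0.15044541, -0.01135729, -1.59549913])}
wrist {'camera_matrix': array([[325.1922621 ,   0.        , 275.57826165],
       [  0.        , 325.1922621 , 211.25478883],
       [  0.        ,   0.        ,   1.        ]]), 'origin': array([ 0.28798526, -0.55928777,  0.37220423]), 'rotation': array([-0.28983839,  0.00175054, -1.21144242])}
{'clock': 0.15, 'joints': array([-1.31757708e+00,  4.91402221e-01,  1.55927134e+00, -9.29245495e-06,
        1.09169403e+00, -1.05628488e-01]), 'joint_velocities': array([ 0.00199257, -0.00051196, -0.00082116,  0.00148856,  0.0003919 ,
        0.00061841]), 'effort': array([ 9.52439368e-04, -6.18703651e+01, -2.61691189e+01, -1.16312822e-04,
        3.19953069e-03,  8.04540775e-06]), 'ee_pos': array([ 0.2194636 , -0.58504765,  0.23088684]), 'eef_rot': array([-1.57072282e+00,  7.71491510e-04, -1.21194428e+00]), 'contact_force': array([-0.1622311 ,  0.18877915,  0.51511145]), 'torque': array([ 0.0182771 ,  0.00638218, -0.02475326]), 'finger_gap': 0.08534963226436094}
```

View pics/a_scene.png

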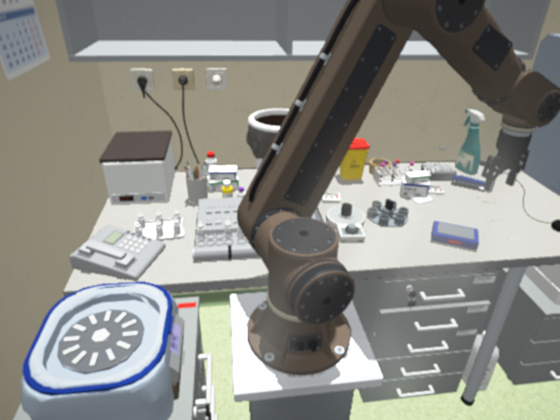

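View pics/a_top.png

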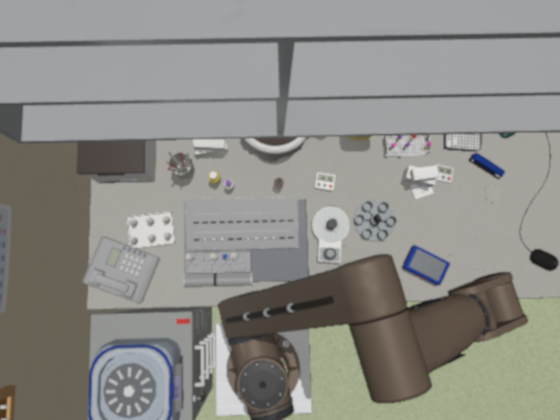

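View pics/a_wrist.png

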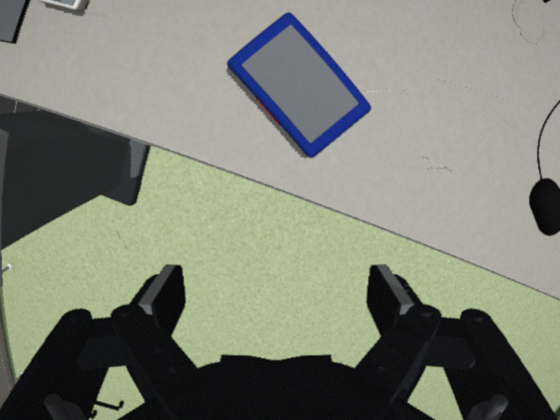

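```bash
cat > h.py <<'E'
import numpy as np, cv2
from scipy.spatial.transform import Rotation as R
from rig import ctrl
def ray(cam,uv,p=None):
    p=p or ctrl.camera_params(cam); K=p['camera_matrix']
    x=(uv[0]-K[0,2])/K[0,0]; y=(uv[1]-K[1,2])/K[1,1]
    if cam=='wrist':
        r=np.hypot(x,y); s=np.sin(r)/r if r>1e-9 else 1
        d=np.array([x*s,-y*s,-np.cos(r)])
    else: d=np.array([x,-y,-1.])
    return np.array(p['origin']),R.from_euler('xyz',p['rotation']).apply(d)
def pix(cam,uv,z,p=None):
    o,d=ray(cam,uv,p); return o+d*(z-o[2])/d[2]
def proj(cam,P,p=None):
    p=p or ctrl.camera_params(cam); K=p['camera_matrix']
    c=R.from_euler('xyz',p['rotation']).inv().apply(np.array(P)-p['origin'])
    x,y,z=c[...,0],-c[...,1],-c[...,2]
    if cam=='wrist':
        rr=np.hypot(x,y); th=np.arctan2(rr,z); s=th/np.maximum(rr,1e-12)
        u=x*s;v=y*s
    else: u=x/z;v=y/z
    return np.stack([K[0,0]*u+K[0,2],K[1,1]*v+K[1,2]],-1)
def ori(yaw): return [-np.pi/2,0,yaw]
def snap(cam,name,crop=None,scale=1):
    p=ctrl.camera_params(cam); im=ctrl.grab_frame(cam)[:,:,::-1].copy()
    cv2.imwrite(f'pics/{name}_raw.png',im)
    if crop: u0,v0,u1,v1=crop; im=im[v0:v1,u0:u1]
    cv2.imwrite(f'pics/{name}.png',cv2.resize(im,None,fx=scale,fy=scale,interpolation=cv2.INTER_CUBIC))
    return p
E
python3 - <<'E'
from h import *
import json
for n,uv,z in [('cap',(331,224),.063),('mix nose end',(329,263),.024),('carousel',(377,219),.03),('tray',(150,230),.0),('bottle',(278,183),.1),('timer',(326,181),.018),('timer2',(445,173),.018),('button',(329,254),.04)]:
    print(n,pix('top',uv,z).round(3))
im=cv2.imread('pics/a_top.png')
a=cv2.resize(im[150:290,290:430],None,fx=4,fy=4,interpolation=2)
b=cv2.resize(im[190:330,70:210][:100],None,fx=4,fy=4,interpolation=2)
cv2.imwrite('pics/a_c1.png',a);cv2.imwrite('pics/a_c2.png',b)
E
```

```text
cap [ 0.475 -0.244  0.063]
mix nose end [ 0.346 -0.236  0.024]
carousel [ 0.494 -0.409  0.03 ]
tray [0.477 0.384 0.   ]
bottle [ 0.613 -0.066  0.1  ]
timer [ 0.635 -0.239  0.018]
timer2 [ 0.655 -0.664  0.018]
button [ 0.375 -0.236  0.04 ]
```

View pics/a_c1.png

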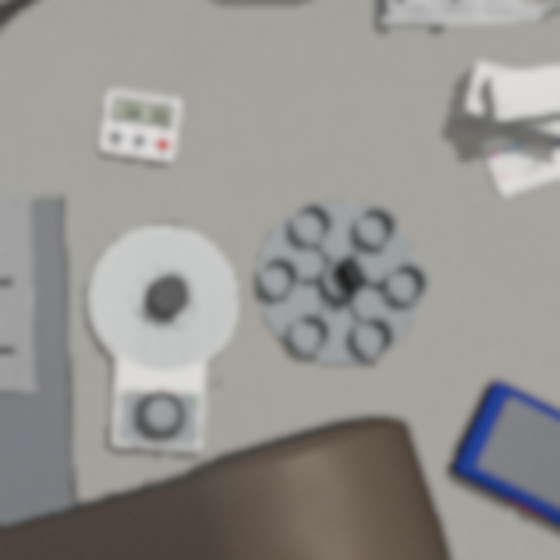

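View pics/a_c2.png

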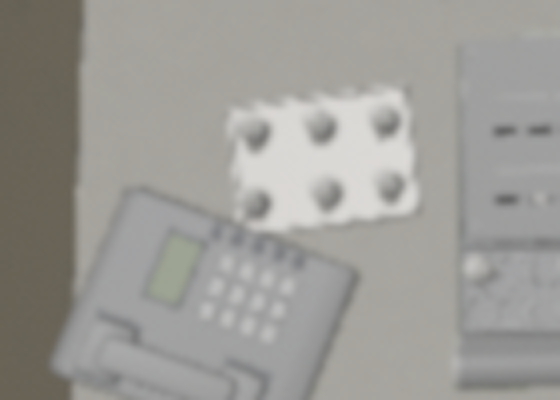

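Run:
```python
from h import *
ctrl.reach([.46,-.36,.22],ori(0)); 
p=snap('wrist','b1',None,1.4); print(p, ctrl.state()['clock'],ctrl.state()['joints'].round(2))
import pickle; pickle.dump(p,open('b1.pkl','wb'))
```

```text
{'camera_matrix': array([[325.1922621 ,   0.        , 275.57826165],
       [  0.        , 325.1922621 , 211.25478883],
       [  0.        ,   0.        ,   1.        ]]), 'origin': array([ 0.46003441, -0.2876252 ,  0.36141961]), 'rotation': array([-2.89706454e-01, -6.64823257e-05, -1.43898105e-03])} 1.45 [-0.78  0.44  1.68 -0.    1.02 -0.78]
```

View pics/b1.png

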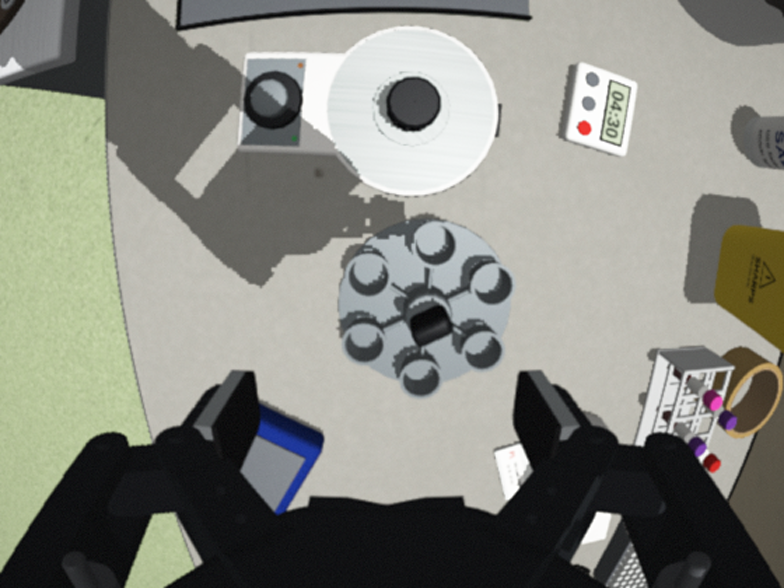

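Run:
```python
from h import *
import pickle
from scipy.optimize import least_squares
p=pickle.load(open('b1.pkl','rb'))
cups=np.array([(434,243),(491,283),(483,349),(420,377),(362,342),(368,272)])/1.4
w=np.array([pix('wrist',c,.028,p) for c in cups]); print(w.round(4))
c=w.mean(0); a=np.degrees(np.arctan2(w[:,1]-c[1],w[:,0]-c[0])); print(c, np.hypot(*(w-c)[:,:2].T), a, (a%60))
print('grip',pix('wrist',np.array([433,316])/1.4,.066,p))
print('cap',pix('wrist',np.array([414,104])/1.4,.063,p))
print('mix',pix('wrist',np.array([412,111])/1.4,.024,p))
print('btn',pix('wrist',np.array([274,98])/1.4,.041,p))
print('timer',pix('wrist',np.array([600,109])/1.4,.018,p))
im=cv2.imread('pics/b1_raw.png')[0:300,150:400]
cv2.imwrite('pics/b1z.png',cv2.resize(im,None,fx=2,fy=2,interpolation=2))
im=cv2.imread('pics/b1_raw.png')[150:290,230:370]
cv2.imwrite('pics/b1y.png',cv2.resize(im,None,fx=4,fy=4,interpolation=2))
```

```text
[[ 0.4959 -0.3461  0.028 ]
 [ 0.5411 -0.3769  0.028 ]
 [ 0.5384 -0.432   0.028 ]
 [ 0.4878 -0.4564  0.028 ]
 [ 0.441  -0.4252  0.028 ]
 [ 0.4465 -0.3683  0.028 ]]
[ 0.49178275 -0.40081388  0.028     ] [0.05488903 0.05483516 0.05612879 0.05572988 0.05631906 0.05572127] [  85.74459948   25.90148708  -33.8083745   -94.11842761 -154.35721682
  144.32174312] [25.74459948 25.90148708 26.1916255  25.88157239 25.64278318 24.32174312]
grip [ 0.49242863 -0.39029287  0.066     ]
cap [ 0.47822649 -0.24802699  0.063     ]
mix [ 0.47914434 -0.24814863  0.024     ]
btn [ 0.38155616 -0.23801497  0.041     ]
timer [ 0.63062427 -0.23512628  0.018     ]
```

View pics/b1z.png

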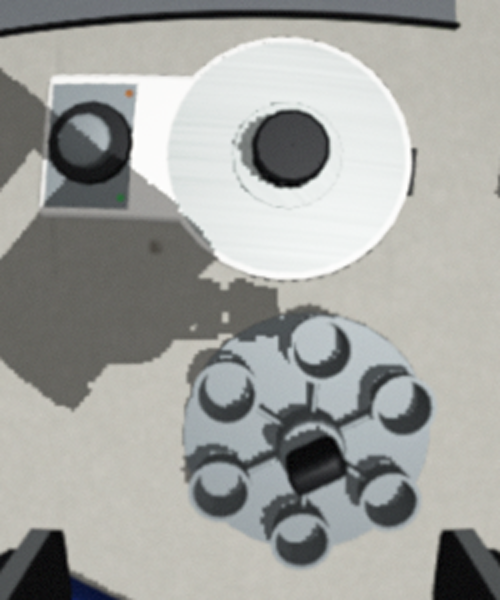

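View pics/b1y.png

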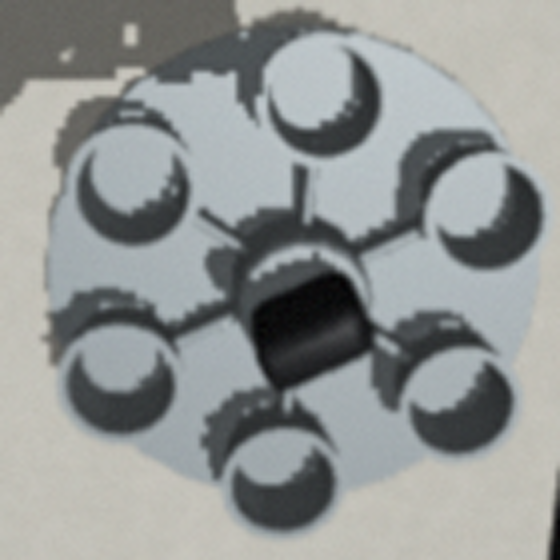

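Run:
```python
from h import *
x,y=.478,-.248
ctrl.line_to([x,y,.12],ori(0),vel=.3)
p=snap('wrist','c1',None,1)
import pickle; pickle.dump(p,open('c1.pkl','wb'))
print(ctrl.state()['clock'])
```

```text
2.15
```

View pics/c1.png

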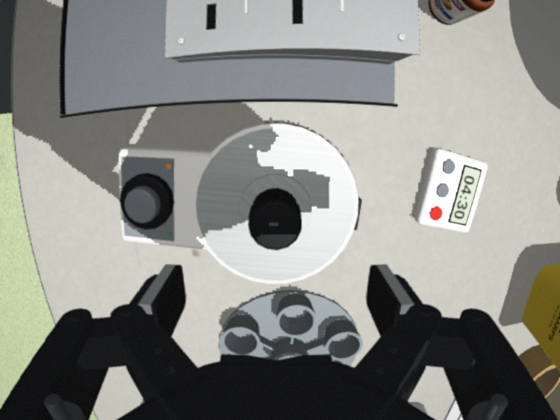

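Run:
```python
from h import *
p=ctrl.camera_params('wrist'); print(pix('wrist',(275,206),.063,p), pix('wrist',(277,203),.024,p), pix('wrist',(146,197),.041,p))
x,y=.478,-.248
print(ctrl.line_to([x,y,.031],None,vel=.1,force_limit=10))
ctrl.move_gripper(.0)
s=ctrl.state(); print(s['finger_gap'],s['ee_pos'],s['contact_force'])
ctrl.line_to([x,y,.12],None,vel=.15)
s=ctrl.state(); print(s['finger_gap'],s['clock'])
p=snap('wrist','c2',None,1)
```

```text
[ 0.47861915 -0.23265063  0.063     ] [ 0.48013719 -0.24127654  0.024     ] [ 0.38305864 -0.23160715  0.041     ]
False
0.035337679860762305 [ 0.47811449 -0.24807289  0.03151499] [-0.26192516  0.76333631  5.74771491]
0.03517031283275678 4.4417
```

View pics/c2.png

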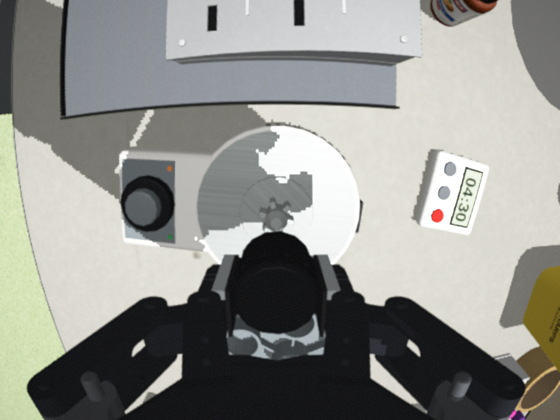

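Run:
```python
from h import *
ctrl.reach([.375,-.37,.12],ori(-np.pi/2))
print(ctrl.line_to([.375,-.37,.02],None,vel=.15,force_limit=8))
print(ctrl.line_to([.375,-.37,.004],None,vel=.03,force_limit=5), ctrl.state()['ee_pos'])
ctrl.move_gripper(.06)
ctrl.line_to([.375,-.37,.10],None,vel=.2)
ctrl.reach([.478,-.26,.18],ori(0))
p=snap('wrist','d1',None,1.4)
import pickle; pickle.dump(p,open('d1.pkl','wb'))
print(p,ctrl.state()['clock'],ctrl.state()['ee_pos'])
im=cv2.imread('pics/d1_raw.png')[110:290,180:380]
cv2.imwrite('pics/d1z.png',cv2.resize(im,None,fx=4,fy=4,interpolation=2)[:600])
```

```text
False
True [ 0.37494653 -0.36993381  0.00453659]
{'camera_matrix': array([[325.1922621 ,   0.        , 275.57826165],
       [  0.        , 325.1922621 , 211.25478883],
       [  0.        ,   0.        ,   1.        ]]), 'origin': array([ 0.47826011, -0.18709589,  0.32049146]), 'rotation': array([-0.28856789,  0.00129941, -0.00129115])} 9.2083 [ 0.47758328 -0.26023697  0.17915719]
```

View pics/d1.png

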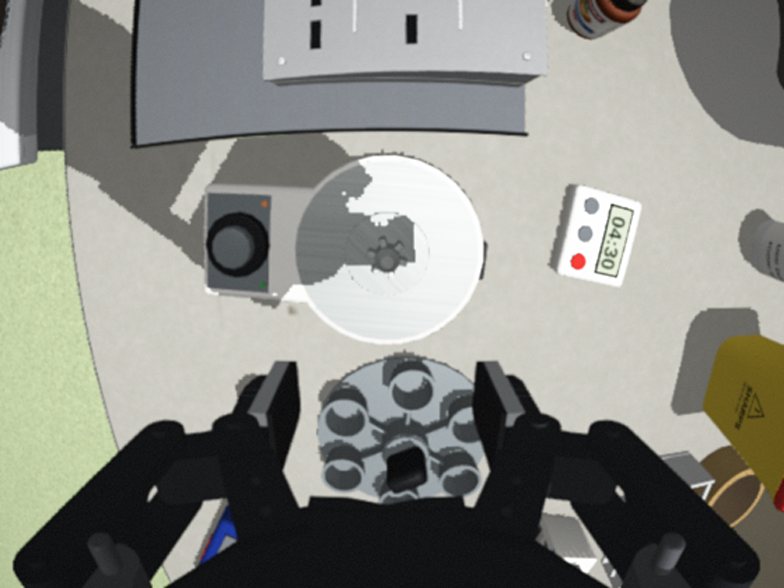

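View pics/d1z.png

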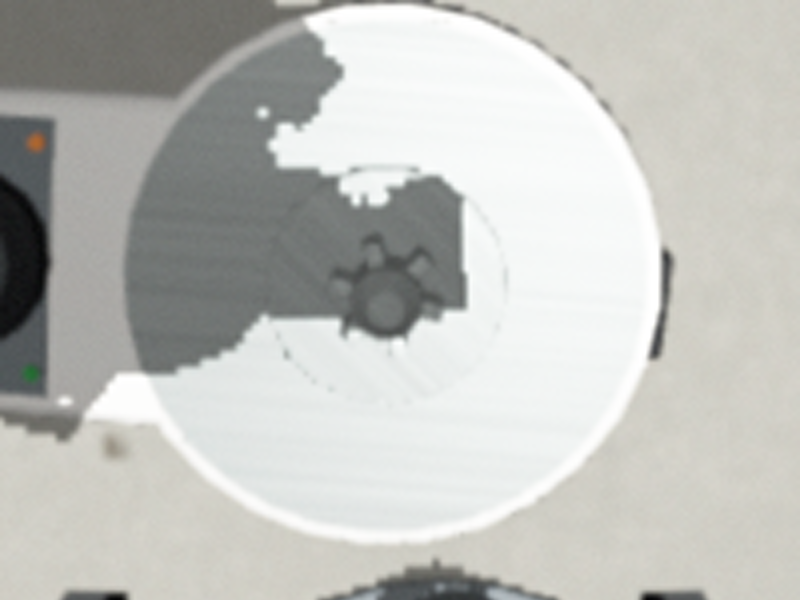

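```bash
cat > fitd.py <<'E'
from h import *
import pickle
from scipy.optimize import least_squares
p=pickle.load(open('d1.pkl','rb'))
def C(l): return np.array(l)/4.+np.array([180,110])-0.375
disc=C([(125,265),(658,270),(390,2),(395,542),(200,80),(590,90),(570,470),(190,450)])
fl=C([(268,285),(507,285),(385,167),(395,405)])
A=np.linspace(0,2*np.pi,181)[:-1]
def circ(c,r,z): return proj('wrist',np.stack([c[0]+r*np.cos(A),c[1]+r*np.sin(A),0*A+z],-1),p)
def res(pts,c,r,z):
    q=circ(c,r,z); 
    return [ (lambda d: d[k:=np.argmin(np.hypot(*d.T))]@ ((q[k]-q.mean(0))/np.linalg.norm(q[k]-q.mean(0))))(u-q) for u in pts]
for nm,pts,r,z in [('disc',disc,.066,.024),('flange',fl,.028,.027)]:
    s=least_squares(lambda v:res(pts,v,r,z),[.478,-.248]); print(nm,s.x.round(4),np.round(s.fun,2))
    s=least_squares(lambda v:res(pts,v[:2],v[2],z),[.478,-.248,r]); print(nm,s.x.round(4),np.round(s.fun,2))
E
python3 fitd.py
```

```text
disc [ 0.4795 -0.2454] [-3.6  -3.35 -1.1  -1.43 -1.59 -1.96 -2.74 -2.54]
disc [ 0.4795 -0.2449  0.0637] [-1.31 -0.98  0.77  1.23  0.4   0.08 -0.16  0.  ]
flange [ 0.4787 -0.2459] [-0.51 -0.5   0.05  0.  ]
flange [ 0.4787 -0.2459  0.0278] [-0.26 -0.26  0.27  0.26]
```

```bash
cat >> fitd.py <<'E'
im=cv2.imread('pics/d1_raw.png')[150:210,240:310]; S=10
base=cv2.resize(im,None,fx=S,fy=S,interpolation=2)
c=np.array([.4787,-.2459])
g=[base.copy()]
def dr(im,pts,col,close=True):
    q=((proj('wrist',pts,p)-[240,150]+.5)*S).astype(int); cv2.polylines(im,[q.reshape(-1,1,2)],close,col,1)
for th in (5,10):
    o=base.copy()
    for k in range(6):
        a=np.radians(th+60*k); M=np.array([[np.cos(a),-np.sin(a)],[np.sin(a),np.cos(a)]])
        q=np.array([[.008,.002],[.013,.002],[.013,-.002],[.008,-.002]])@M.T+c
        dr(o,np.c_[q,np.full(4,.041)],(0,0,255))
    for r,z,col in ((.008,.046,(0,255,0)),(.004,.052,(255,0,0)),(.028,.027,(0,255,255))):
        dr(o,np.stack([c[0]+r*np.cos(A),c[1]+r*np.sin(A),0*A+z],-1),col)
    g.append(o)
cv2.imwrite('pics/d2.png',cv2.resize(np.vstack([np.hstack(g[:2]),np.hstack([g[2],g[2]*0])]),None,fx=.57,fy=.5))
cv2.imwrite('pics/d3.png',g[1])
E
python3 fitd.py
```

```text
disc [ 0.4795 -0.2454] [-3.6  -3.35 -1.1  -1.43 -1.59 -1.96 -2.74 -2.54]
disc [ 0.4795 -0.2449  0.0637] [-1.31 -0.98  0.77  1.23  0.4   0.08 -0.16  0.  ]
flange [ 0.4787 -0.2459] [-0.51 -0.5   0.05  0.  ]
flange [ 0.4787 -0.2459  0.0278] [-0.26 -0.26  0.27  0.26]
```

View pics/d3.png

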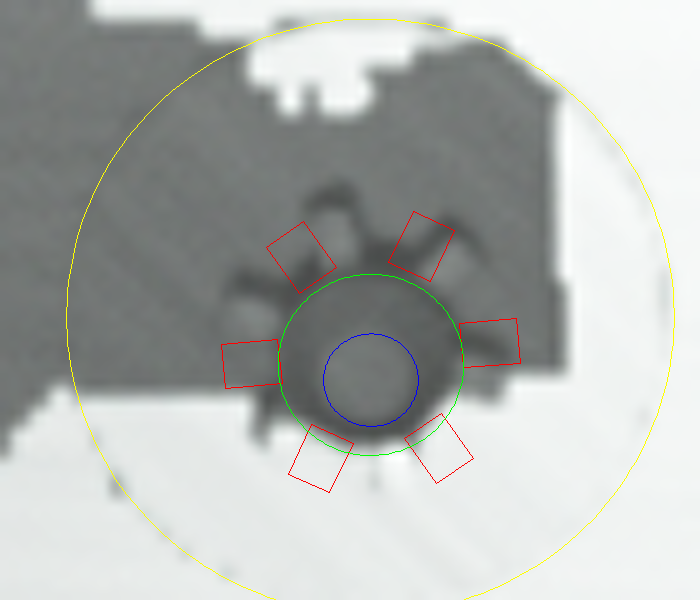

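```bash
sed -i 's/for th in (5,10)/for th in (-15,-10)/' fitd.py; sed -i "s#cv2.imwrite('pics/d3.png',g\[1\])#cv2.imwrite('pics/d4.png',cv2.resize(np.hstack(g[1:]),(800,343)))#" fitd.py
python3 fitd.py >/dev/null
```

```text
(no output)
```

View pics/d4.png

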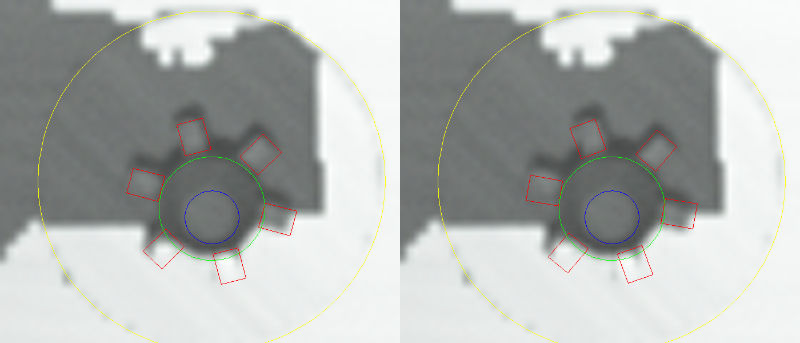

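Run:
```python
from h import *
import pickle
ctrl.move_gripper(.05)
ctrl.reach([.485,-.405,.17],ori(np.radians(-64)))
p=snap('wrist','e1',None,1.4); pickle.dump(p,open('e1.pkl','wb'))
print(ctrl.state()['clock'])
im=cv2.imread('pics/e1_raw.png')[110:290,180:380]
cv2.imwrite('pics/e1z.png',cv2.resize(im,None,fx=4,fy=4,interpolation=2)[:600])
```

```text
10.4167
```

View pics/e1.png

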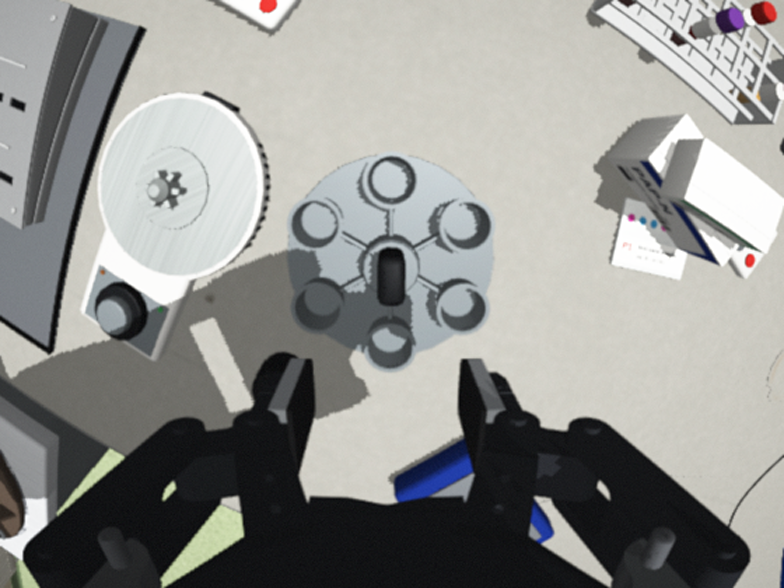

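View pics/e1z.png

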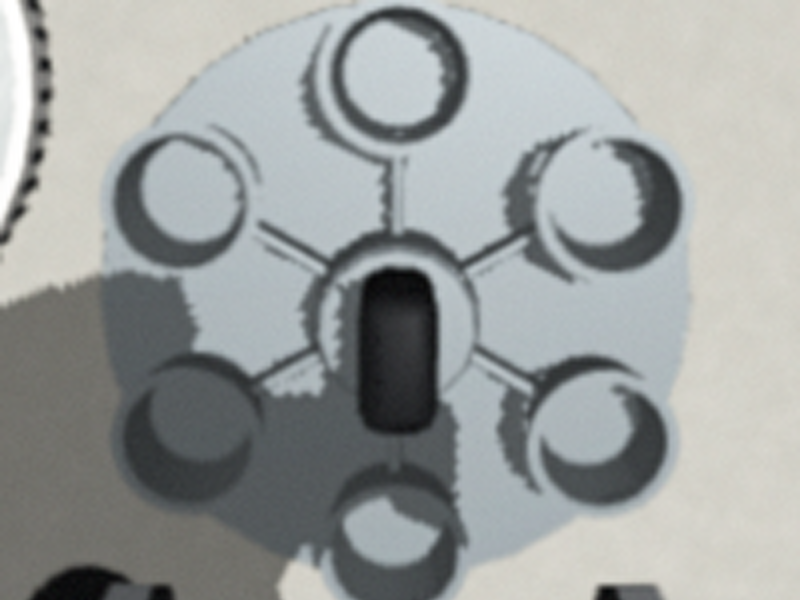

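Run:
```python
from h import *
import pickle
p=pickle.load(open('e1.pkl','rb'))
f=lambda l:[np.array(q)/4.+np.array([180,110])-.375 for q in l]
w=np.array([pix('wrist',c,.028,p) for c in f([(399,73),(612,203),(600,438),(188,438),(183,200)])])
A=[];b=[]
# fit centre & phase: cups at phi+60k
ph=np.array([0,-60,-120,-240,-300])
from scipy.optimize import least_squares
s=least_squares(lambda v:(w[:,:2]-np.c_[v[0]+.056*np.cos(v[2]+np.radians(ph)),v[1]+.056*np.sin(v[2]+np.radians(ph))]).ravel(),[.49,-.4,.45])
print(s.x[:2],np.degrees(s.x[2]),s.fun.round(4))
print('grip top',pix('wrist',f([(398,350)])[0],.066,p))
print('drive pilot top', pix('wrist',np.array([157,189])/1.4,.052,p),'flange',pix('wrist',np.array([167,187])/1.4,.027,p))
```

```text
[ 0.49349363 -0.40299838] 25.81635420629595 [-0.0005 -0.0004 -0.0008  0.0007  0.0004  0.0015  0.0007 -0.0004  0.0002
 -0.0013]
grip top [ 0.49632661 -0.40164344  0.066     ]
drive pilot top [ 0.48047005 -0.24925535  0.052     ] flange [ 0.47792214 -0.24423052  0.027     ]
```

Run:
```python
from h import *
import pickle
Y=ori(np.radians(-64))
ctrl.line_to([.492,-.4025,.09],Y,vel=.25)
print(ctrl.line_to([.492,-.4025,.036],Y,vel=.1,force_limit=10))
ctrl.move_gripper(0)
s=ctrl.state(); print(s['finger_gap'],s['ee_pos'],s['contact_force'],s['clock'])
ctrl.line_to([.492,-.4025,.12],None,vel=.15)
Y=ori(np.radians(-75))
ctrl.reach([.4785,-.2475,.13],Y)
s=ctrl.state(); print(s['finger_gap'],s['ee_pos'],s['contact_force'],s['torque'],s['clock'])
p=snap('wrist','f1',None,1.4); pickle.dump(p,open('f1.pkl','wb'))
p=snap('scene','f2',(300,160,440,260),5)
```

```text
False
0.015232703069455381 [ 0.49240771 -0.40294563  0.03686626] [0.05587446 0.47225145 7.04055959] 11.9833
0.015314639120905289 [ 0.47865135 -0.24734292  0.12952377] [ 0.02618398  0.66519296 -2.62203398] [-0.01158194 -0.02975375 -0.02640515] 13.3583
```

View pics/f1.png

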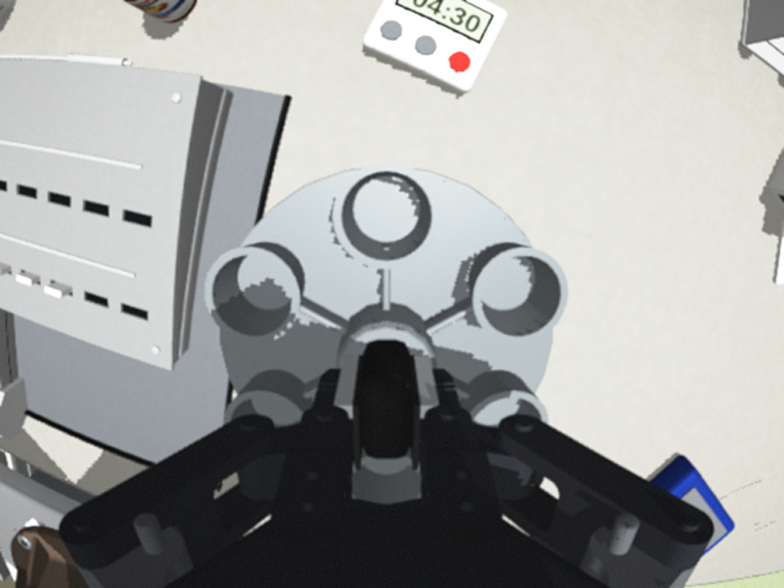

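View pics/f2.png

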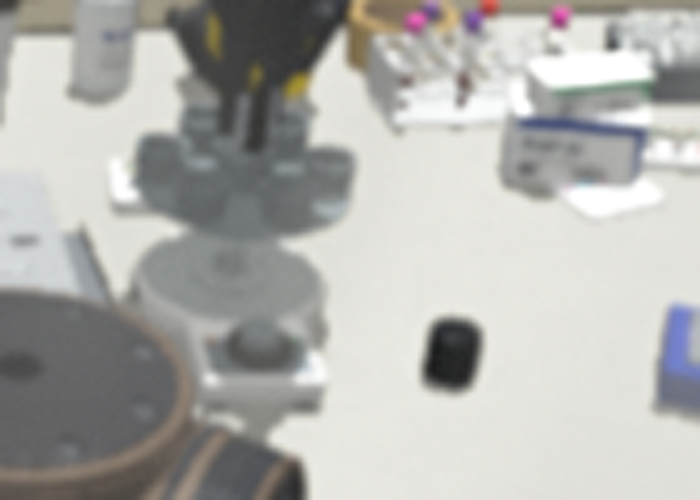

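Run:
```python
from h import *
import pickle
from scipy.optimize import least_squares
p=pickle.load(open('f1.pkl','rb')); z=.1295-.0369+.028
w=np.array([pix('wrist',np.array(c)/1.4,z,p) for c in [(387,213),(257,289),(520,289)]])
ph=np.array([0,60,-60])
s=least_squares(lambda v:(w[:,:2]-np.c_[v[0]+.056*np.cos(v[2]+np.radians(ph)),v[1]+.056*np.sin(v[2]+np.radians(ph))]).ravel(),[.478,-.24,.26])
print(s.x[:2],np.degrees(s.x[2]),s.fun.round(4))
```

```text
[ 0.48091594 -0.24737323] 15.245300757468742 [-0.0014 -0.      0.0013 -0.002   0.      0.002 ]
```

Run:
```python
from h import *
x,y=.4783,-.2478
Y=ori(np.radians(-75))
ctrl.line_to([x,y,.085],Y,vel=.12,force_limit=6)
s=ctrl.state(); print(s['ee_pos'],s['contact_force'],s['torque'])
r=ctrl.line_to([x,y,.0645],Y,vel=.03,force_limit=6)
s=ctrl.state(); print(r,s['ee_pos'],s['contact_force'],s['torque'],s['clock'])
```

```text
[ 0.47837572 -0.24825035  0.08498766] [ 1.11686849  0.26118735 -2.83930815] [-0.07229336  0.01474688  0.02715632]
False [ 0.4781288  -0.24749348  0.06415423] [ 2.16076948  5.25165184 -6.37756958] [ 1.01024449 -0.3861258  -0.03227555] 14.8167
```

Run:
```python
from h import *
Y=ori(np.radians(-75))
r=ctrl.line_to([.4785,-.2468,.0635],Y,vel=.02,force_limit=8)
s=ctrl.state(); print(r,s['ee_pos'],s['contact_force'],s['torque'],s['clock'])
ctrl.move_gripper(.04)
s=ctrl.state(); print(s['ee_pos'],s['contact_force'])
ctrl.line_to([.4785,-.2468,.11],Y,vel=.2)
ctrl.reach([.4785,-.2468,.18],Y)
snap('wrist','g1',None,1.4)
snap('scene','g2',(300,160,440,260),5); print(ctrl.state()['clock'])
```

```text
False [ 0.47849509 -0.24713935  0.06382149] [-1.84315444  1.08994227  1.83242765] [ 0.06941745  0.40768277 -0.01358231] 15.0667
[ 0.47859243 -0.24691306  0.06353268] [ 0.07632818 -0.88120783  0.72475304]
16.2917
```

View pics/g1.png

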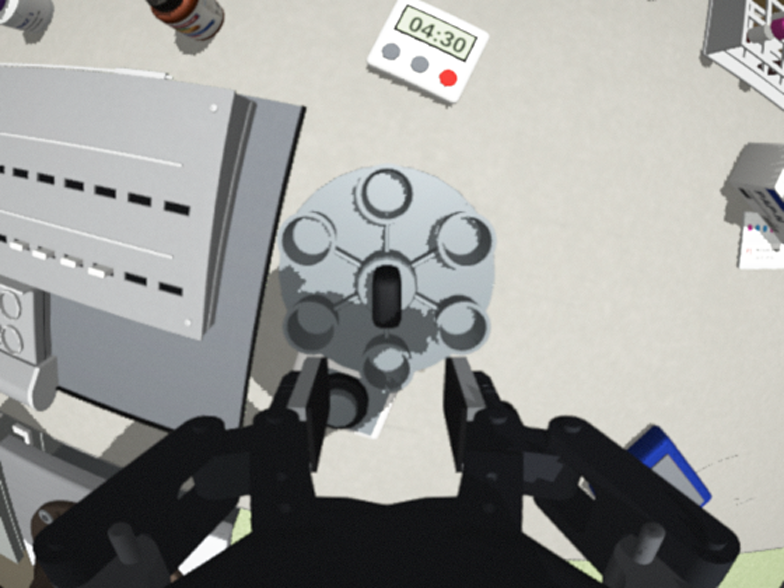

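View pics/g2.png

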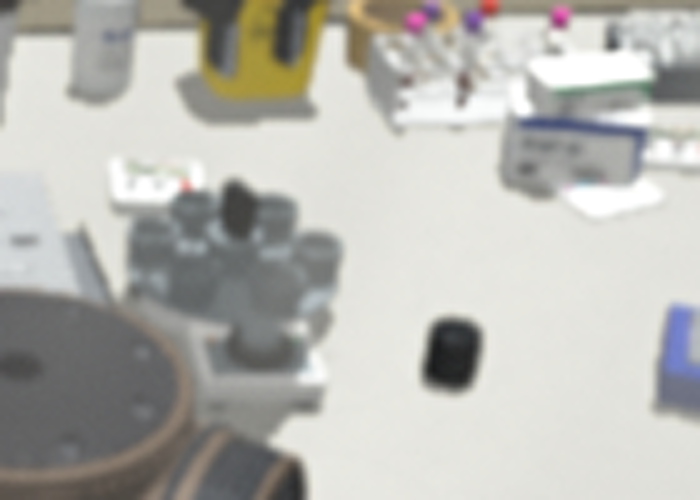

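Run:
```python
from h import *
import pickle
p=pickle.load(open('f1.pkl','rb'))
p=ctrl.camera_params('wrist')
A=np.radians(15+60*np.arange(6)); c=np.c_[.4785+.056*np.cos(A),-.247+.056*np.sin(A),.055+0*A]
print((proj('wrist',c,p)*1.4).round(0).tolist())
ctrl.reach([.47,.33,.22],ori(0))
p=snap('wrist','h1',None,1.4); pickle.dump(p,open('h1.pkl','wb'))
print(p['origin'],ctrl.state()['clock'],ctrl.state()['joints'].round(2))
im=cv2.imread('pics/h1_raw.png')[100:300,150:400]
cv2.imwrite('pics/h1z.png',cv2.resize(im,None,fx=3,fy=3,interpolation=2))
```

```text
[[388.0, 192.0], [306.0, 240.0], [311.0, 328.0], [388.0, 369.0], [465.0, 329.0], [469.0, 240.0]]
[0.47085155 0.40244204 0.36129285] 18.4167 [ 0.5   0.43  1.7  -0.    1.01  0.5 ]
```

View pics/h1.png

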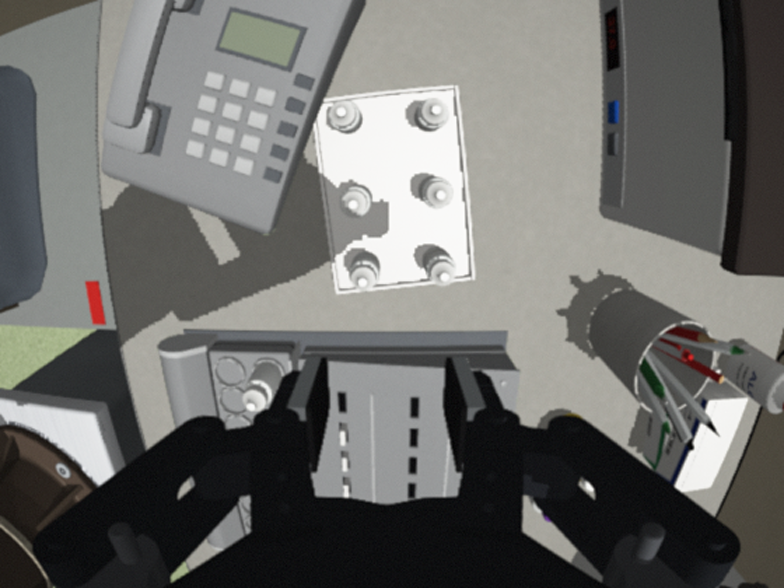

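View pics/h1z.png

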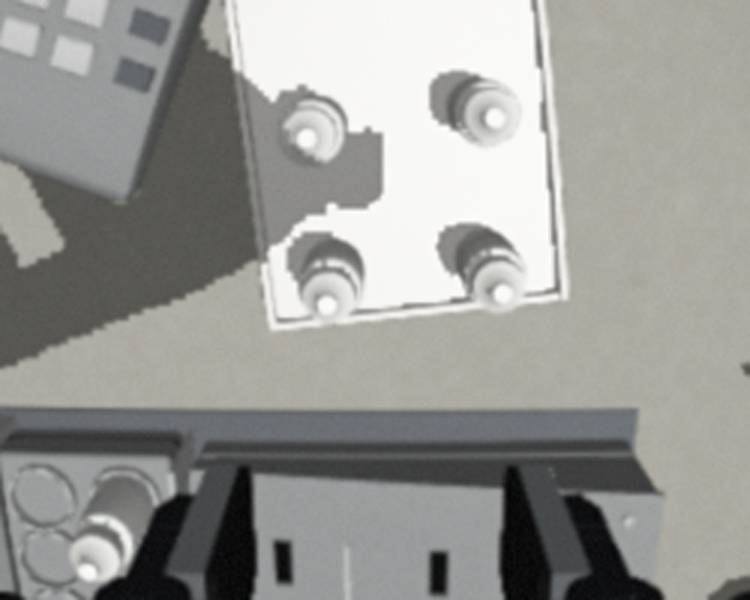

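```bash
cat > v.py <<'E'
from h import *
import pickle
p=pickle.load(open('h1.pkl','rb'))
b=np.array([.0009,.0022])
V=[pix('wrist',np.array(c)/1.4,.060,p)[:2]-b for c in [(341,112),(435,109),(355,204),(437,193),(362,282),(445,277)]]
DC=np.array([.4785,-.2470])
CA={15:105,75:-15,135:45,195:105,255:-15,315:45}
def pick(v):
    Y=ori(np.radians(95))
    ctrl.move_gripper(.036)
    ctrl.reach([v[0],v[1],.12],Y)
    r=ctrl.line_to([v[0],v[1],.025],Y,vel=.12,force_limit=8)
    z=ctrl.state()['ee_pos'][2]
    ctrl.move_gripper(0)
    s=ctrl.state(); print('pick',r,s['ee_pos'].round(4),s['finger_gap'],s['contact_force'].round(1))
    ctrl.line_to([v[0],v[1],.16],Y,vel=.2)
    s=ctrl.state(); print('lifted',s['finger_gap'],s['contact_force'].round(1),s['clock'])
def over(a):
    A=np.radians(a); x,y=DC+.056*np.array([np.cos(A),np.sin(A)])
    ctrl.reach([x,y,.17],ori(np.radians(CA[a])))
    return x,y
def place(a):
    A=np.radians(a); x,y=DC+.056*np.array([np.cos(A),np.sin(A)])
    ctrl.line_to([x,y,.09],None,vel=.2,force_limit=6)
    r=ctrl.line_to([x,y,.0525],None,vel=.05,force_limit=4)
    s=ctrl.state(); print('place',r,s['ee_pos'].round(4),s['contact_force'].round(1),s['torque'].round(2))
    return r,s['ee_pos'][2]
def release():
    ctrl.move_gripper(.038)
    q=ctrl.state()['ee_pos']
    ctrl.line_to([q[0],q[1],.15],None,vel=.2)
    print('rel',ctrl.state()['clock'])
E
python3 - <<'E'
from v import *
print(np.round(V,4))
pick(V[0]); over(195)
snap('wrist','i1',None,1.4)
place(195)
snap('wrist','i2',None,1.4)
E
```

```text
[[0.4408 0.4351]
 [0.502  0.4372]
 [0.4496 0.3737]
 [0.5037 0.3812]
 [0.4536 0.3203]
 [0.5105 0.3239]]
pick False [0.4412 0.4355 0.0259] 0.020840382957535073 [-0.5 -0.2  6. ]
lifted 0.02017448061933763 [ 0.2 -0.6 -0.5] 22.0167
place True [ 0.424  -0.2614  0.0538] [-0.9 -0.6  6.7] [-0.03  0.12 -0.06]
```

View pics/i1.png

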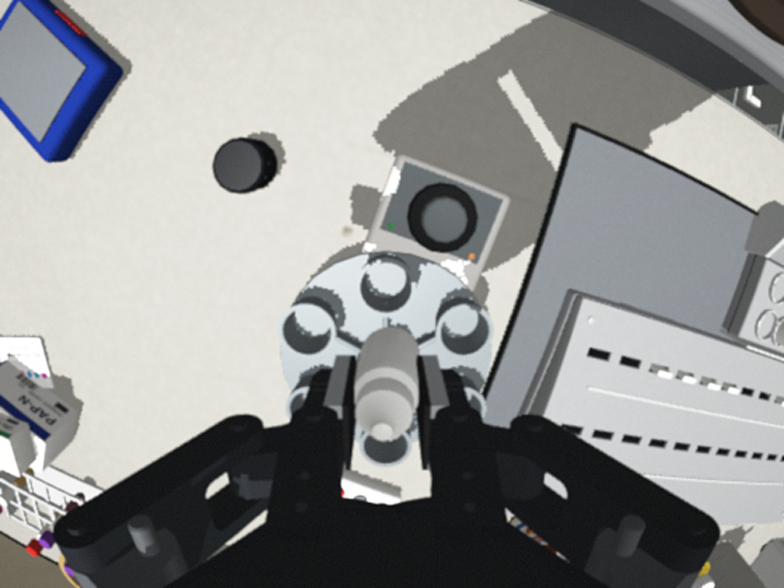

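View pics/i2.png

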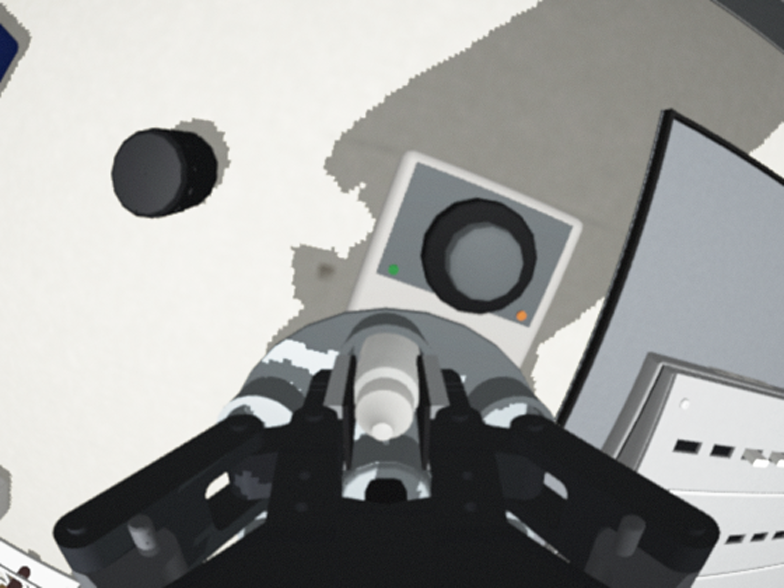

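Run:
```python
from v import *
release()
snap('wrist','i3',None,1.4)
pick(V[1]); over(255)
place(255)
snap('wrist','i4',None,1)
release()
snap('wrist','i5',None,1.4)
```

```text
rel 26.775
pick False [0.5024 0.4375 0.026 ] 0.020714745183124196 [-0.3  0.   5.3]
lifted 0.020766002748400004 [-1.3  0.5 -1.1] 31.5833
place True [ 0.4638 -0.3014  0.054 ] [-1.  -0.3  6.3] [-0.17  0.15 -0.  ]
rel 36.4167
```

View pics/i3.png

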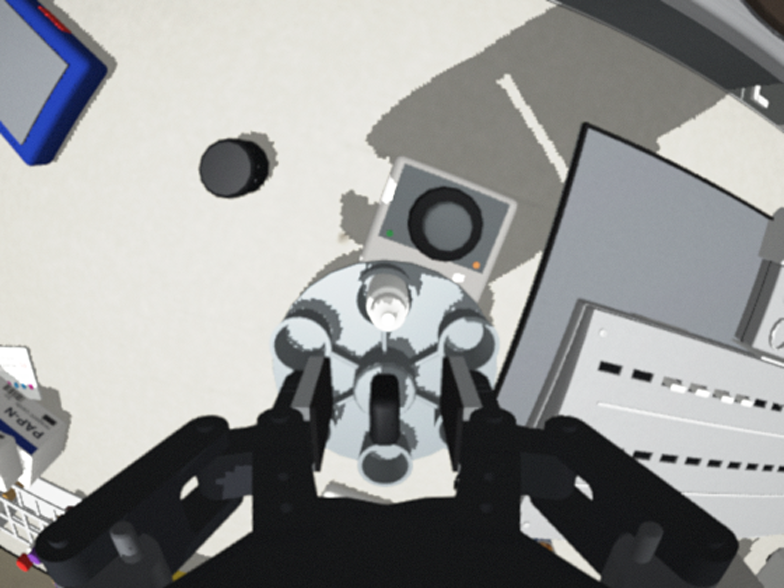

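View pics/i5.png

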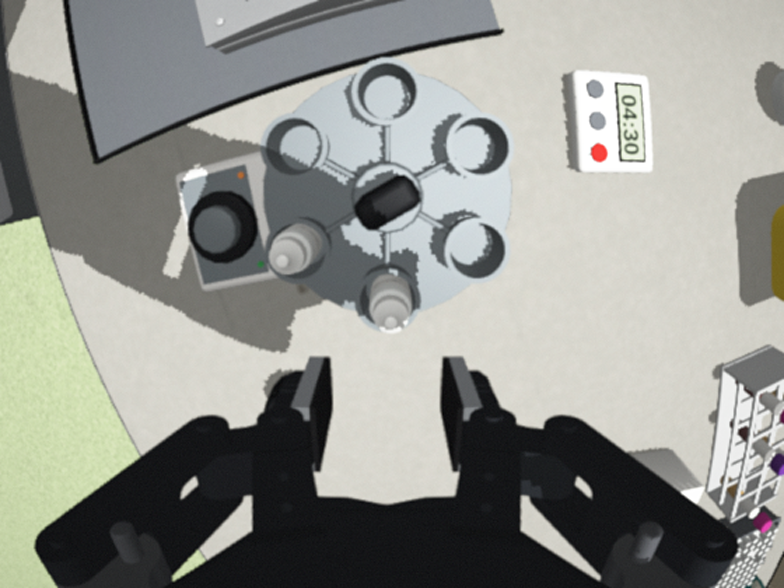

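Both vials stand upright in their cups (around 388,300 and 295,245/390,300 in the two pictures). Continuing with the rest.

Run:
```python
from v import *
for v,a in [(2,315),(3,15),(4,75)]:
    pick(V[v])
    g=ctrl.state()['finger_gap']
    if g<.015: print('no vial'); break
    over(a); r,z=place(a)
    if z>.0565: print('HIGH'); break
    release()
snap('wrist','j1',None,1.4)
```

```text
pick False [0.4499 0.374  0.0259] 0.020559237279388944 [-1.   0.8  6.2]
lifted 0.020893630205378714 [ 0.2  0.6 -0.7] 41.1333
place True [ 0.5185 -0.287   0.0537] [ 1.1 -1.5  3.6] [-0.16 -0.11  0.01]
rel 45.6833
pick False [0.5041 0.3815 0.0261] 0.020509149883961443 [-1.7 -0.6  6.2]
lifted 0.020460530525685024 [ 0.1 -0.6 -0.2] 50.325
place True [ 0.5321 -0.2324  0.0535] [-0.8  0.5  7.5] [ 0.02  0.31 -0.02]
rel 54.7167
pick False [0.454  0.3206 0.0259] 0.02052800672659938 [ 0.7 -0.4  6.7]
lifted 0.02064658615968414 [ 0.5  0.4 -0.2] 59.0
place True [ 0.4926 -0.1926  0.0541] [-0.6 -0.8  2.5] [-0.14 -0.07 -0.  ]
rel 63.025
```

View pics/j1.png

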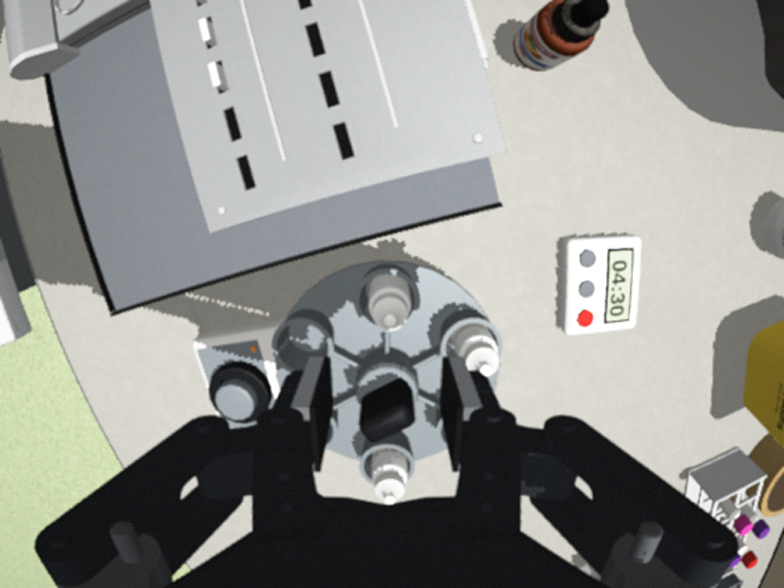

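Run:
```python
from v import *
for v,a in [(5,135)]:
    pick(V[v])
    over(a); r,z=place(a)
    release()
ctrl.move_gripper(0)
ctrl.reach([.46,-.32,.20],ori(0))
p=snap('wrist','k1',None,1.4); pickle.dump(p,open('k1.pkl','wb'))
snap('top','k2',(70,130,430,290),2.2)
```

```text
pick False [0.5109 0.3241 0.0259] 0.020431520184481015 [-0.6  0.8  5.8]
lifted 0.020643921310924063 [-0.1 -0.1  0. ] 67.2167
place True [ 0.4383 -0.207   0.0541] [0.2 0.2 1.8] [-0.02 -0.08  0.06]
rel 71.3083
```

View pics/k1.png

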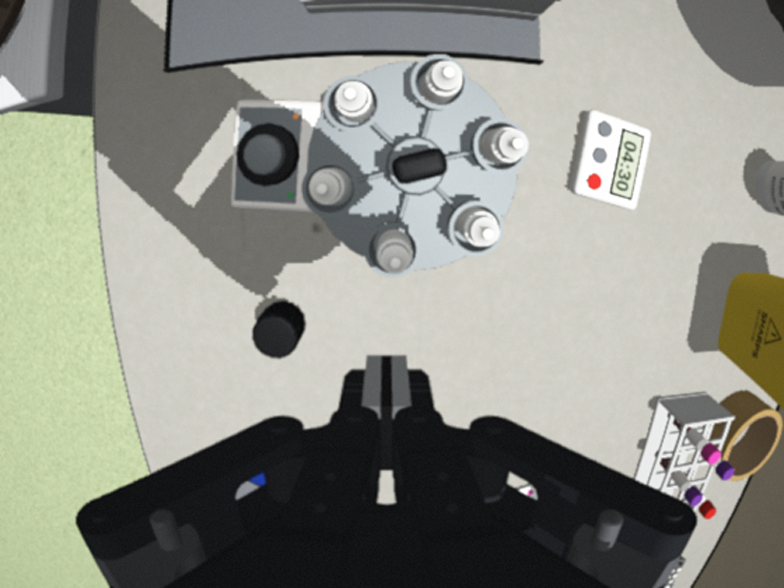

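View pics/k2.png

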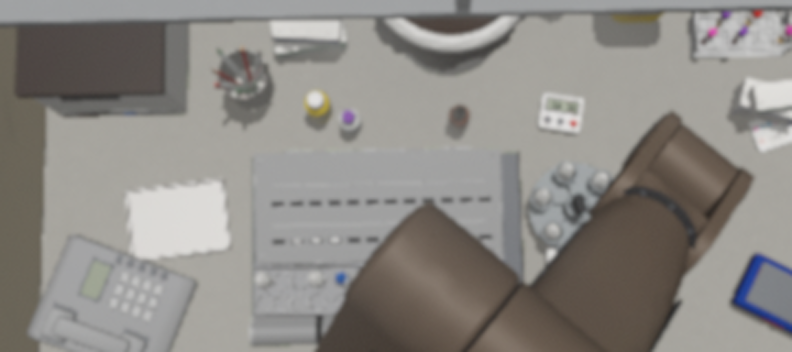

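Run:
```python
from v import *
p=pickle.load(open('k1.pkl','rb'))
print(pix('wrist',np.array((266,153))/1.4,.041,p), 'cap',pix('wrist',np.array((277,333))/1.4,.036,p))
x,y=.380,-.239
Y=ori(np.radians(-96))
ctrl.reach([x,y,.12],Y)
snap('wrist','l1',None,1.4)
```

```text
[ 0.38001497 -0.23691552  0.041     ] cap [ 0.38022653 -0.36555988  0.036     ]
```

View pics/l1.png

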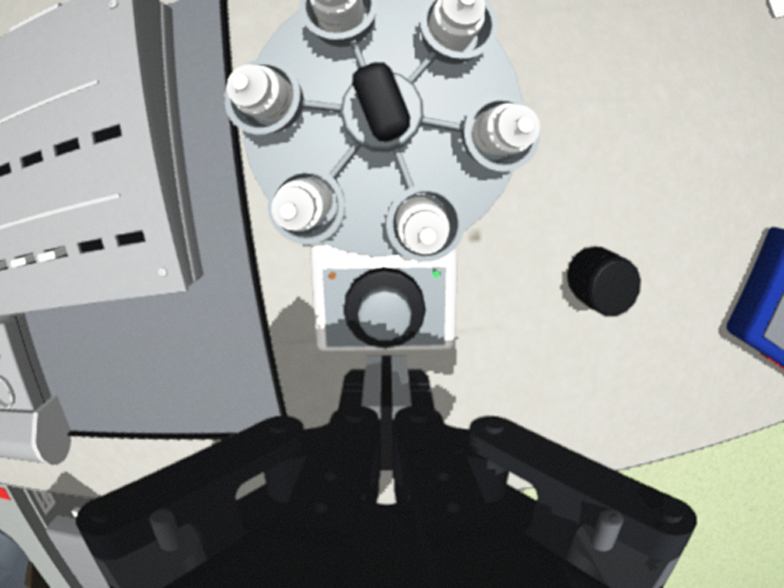

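Run:
```python
from v import *
x,y=.380,-.239
print(pix('wrist',np.array((385,316))/1.4,.041))
print(ctrl.line_to([x,y,.05],None,vel=.1,force_limit=8))
r=ctrl.line_to([x,y,.033],None,vel=.03,force_limit=16)
s=ctrl.state(); print(r,s['ee_pos'].round(4),s['contact_force'].round(1))
ctrl.dwell(.2)
s=ctrl.state(); print(s['ee_pos'].round(4),s['contact_force'].round(1))
ctrl.line_to([x,y,.12],None,vel=.1)
ctrl.reach([.42,-.34,.24],ori(0))
p=snap('wrist','m1',None,1.4); print(ctrl.state()['clock'])
snap('scene','m2',(300,160,440,260),5)
```

```text
[ 0.37676937 -0.23787127  0.041     ]
False
True [ 0.3804 -0.2393  0.0398] [-2.9  2.  21.6]
[ 0.3804 -0.2393  0.0398] [-1.8  2.1 20.5]
78.1167
```

View pics/m1.png

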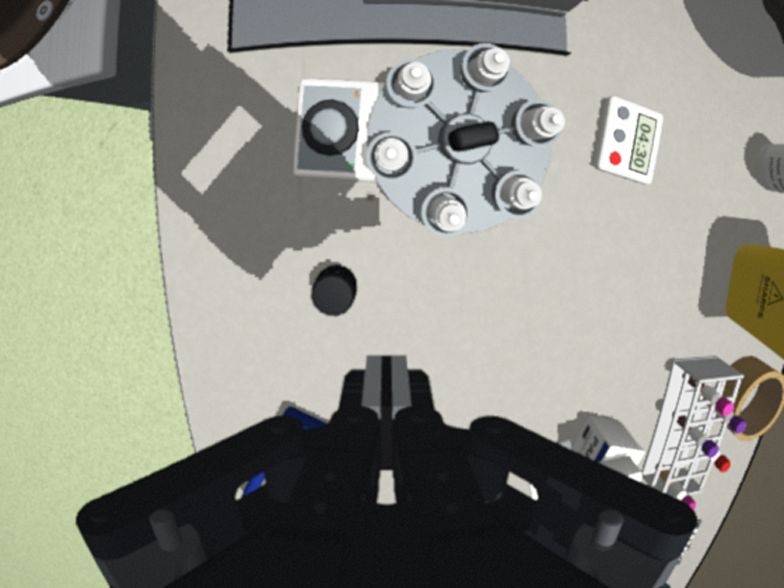

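View pics/m2.png

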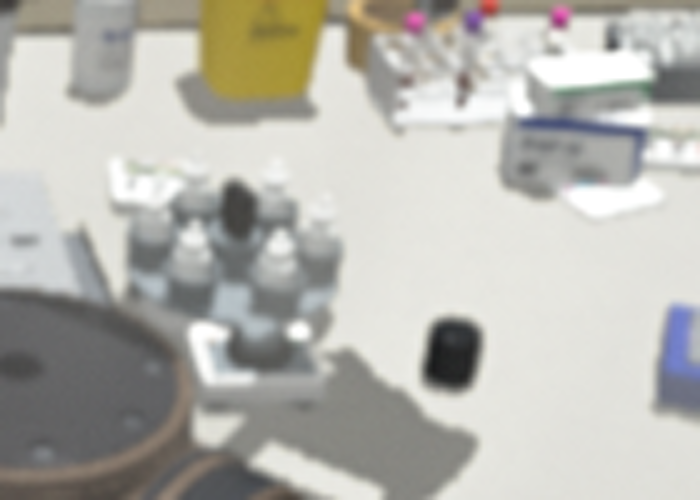

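Run:
```python
from v import *
a=cv2.imread('pics/l1_raw.png')[165:265,215:335]; b=cv2.imread('pics/m1_raw.png')[45:145,195:315]
cv2.imwrite('pics/m3.png',cv2.resize(np.hstack([a,b]),(800,333),interpolation=2))
ctrl.move_gripper(0); print(ctrl.state()['finger_gap'])
# straight-above look at the button, camera axis through it
ctrl.reach([.378,-.30,.14],ori(np.radians(10)))
p=snap('wrist','n1',None,1.4); pickle.dump(p,open('n1.pkl','wb'))
im=cv2.imread('pics/n1_raw.png')
q=proj('wrist',np.array([.378,-.237,.041]),p); u,v=q.astype(int); print(q)
cv2.imwrite('pics/n2.png',cv2.resize(im[max(v-60,0):v+60,u-70:u+70],None,fx=5,fy=5,interpolation=2))
```

```text
-0.00012042483827441182
[288.75557853 130.44678381]
```

View pics/m3.png

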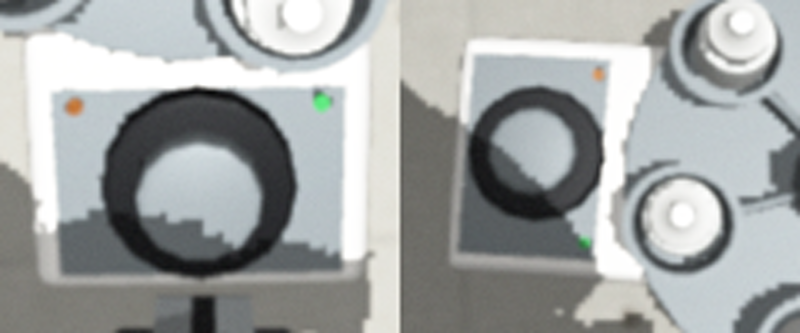

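View pics/n2.png

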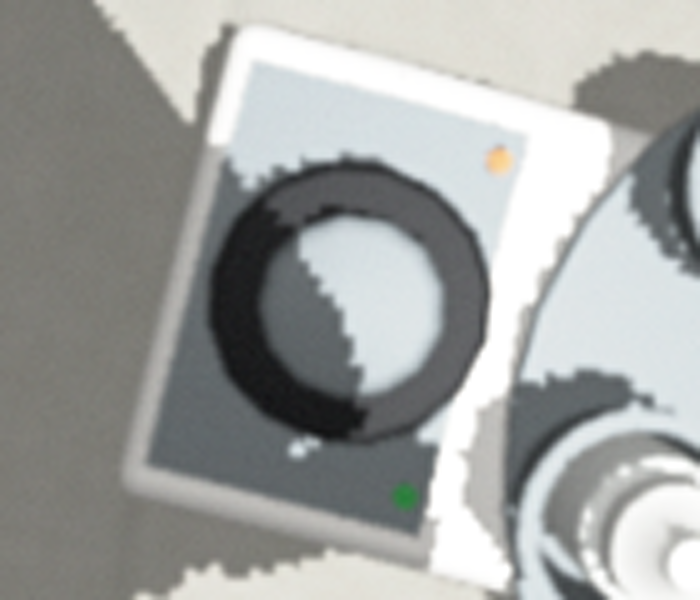

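Run:
```python
from v import *
p=pickle.load(open('n1.pkl','rb'))
q=proj('wrist',np.array([.378,-.237,.041]),p); o=q.astype(int)-[70,60]
print(pix('wrist',np.array([352,305])/5.+o-.4,.041,p), pix('wrist',np.array([350,300])/5.+o-.4,.03,p))
x,y=.379,-.238
ctrl.reach([x,y,.10],ori(np.radians(-96)))
ctrl.line_to([x,y,.055],None,vel=.1,force_limit=8)
f0=ctrl.state()['contact_force'][2]
for z in np.arange(.0525,.0345,-.001):
    r=ctrl.line_to([x,y,z],None,vel=.01,force_limit=20); s=ctrl.state()
    print(round(z,4),r,s['ee_pos'][2].round(4),(s['contact_force']).round(1))
    if r or s['contact_force'][2]-f0>22: break
print(ctrl.state()['clock'])
```

```text
[ 0.37747328 -0.23721166  0.041     ] [ 0.37753364 -0.23688797  0.03      ]
0.0525 False 0.0527 [-0.4  0.4  0.6]
0.0515 False 0.0515 [-0.1 -0.3 -0.1]
0.0505 False 0.0504 [-0.2  0.4 -0.6]
0.0495 False 0.0494 [-1.1  0.6  0.1]
0.0485 False 0.0484 [ 0.4 -0.6  0.7]
0.0475 False 0.0474 [ 0.3 -0.6 -0.1]
0.0465 False 0.0464 [-0.4  0.2 -0.5]
0.0455 False 0.0454 [-0.6  0.4  0.2]
0.0445 False 0.0445 [-1.6 -0.2  1.5]
0.0435 False 0.0435 [0.4 0.3 2.3]
0.0425 False 0.0425 [-0.1  0.1  2.6]
0.0415 False 0.0415 [-0.5 -0.1  2.8]
0.0405 False 0.0405 [1.  0.  3.6]
0.0395 False 0.0399 [-0.   1.2 12.4]
0.0385 False 0.0396 [-3.1  2.5 28.2]
85.1667
```

Run:
```python
from v import *
ctrl.dwell(.2)
ctrl.line_to([.379,-.238,.12],None,vel=.1)
ctrl.reach([.40,-.34,.24],ori(0))
p=snap('wrist','o1',None,1.4)
print('btn',pix('wrist',(0,0),.041,p)*0, proj('wrist',np.array([.378,-.238,.041]),p)*1.4)
A=np.radians(15+60*np.arange(6)); c=np.c_[.4785+.056*np.cos(A)+.0009,-.247+.056*np.sin(A)+.0022,.088+0*A]
print((proj('wrist',c,p)*1.4).round(0).tolist())
snap('scene','o2',(260,150,440,260),4.4)
```

```text
btn [ 0. -0.  0.] [355.58146496 126.12037509]
[[584.0, 120.0], [529.0, 56.0], [448.0, 71.0], [425.0, 153.0], [485.0, 215.0], [562.0, 197.0]]
```

View pics/o1.png

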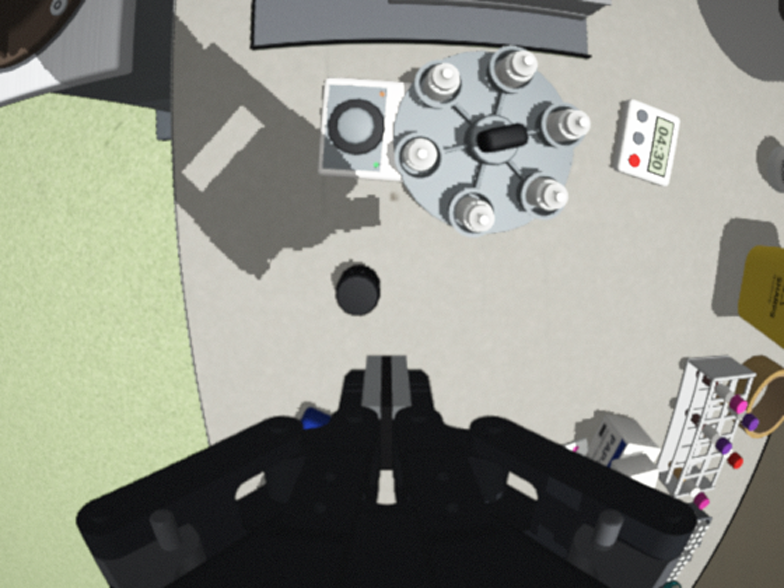

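View pics/o2.png

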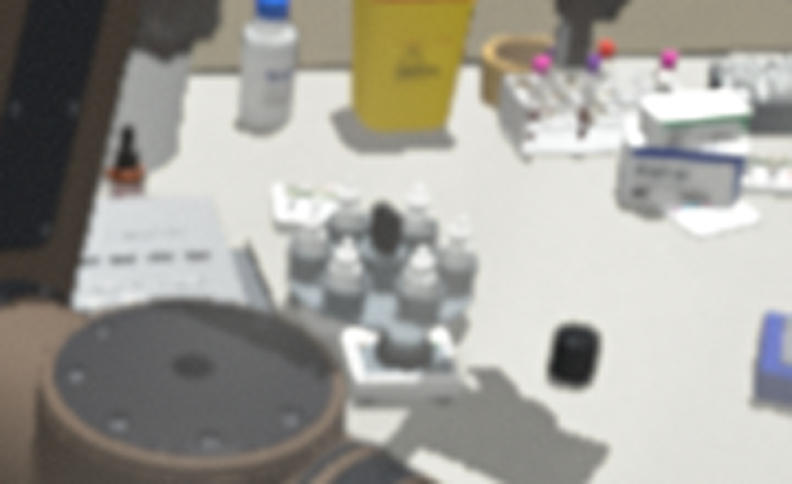

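Run:
```python
from h import *
s=ctrl.state(); print(s['clock'],s['contact_force']); ctrl.close_job()
```

```text
88.0167 [-0.39965361  0.60546119  0.04703932]
the job is handed in; nothing more can be done
```

I handed the job in at about 88 s. As far as I could measure, every step is done; the hand-in gave no verdict.

- **Dust cap:** I lifted it off the drive and stood it on the worktop at about (0.38, -0.37), about 0.15 m from the drive axis. It was still upright there in the last pictures.
- **Carousel:** I read the drive's tooth angle from the wrist camera and turned the carousel by -11°, and it meshed on the first lowering. No turning to and fro was needed. Its final height showed it fully home, with no 14 mm standoff.
- **Vials:** All six from the tray are in, one to a cup. Each touched down within about 0.5 mm of the expected cup-floor height. They stand upright in the last pictures.
- **Start button:** The first press ended at about 20 N with the tool at z 0.0398, higher than I expected, so I pressed again in 1 mm steps. That showed about 5 mm of spring travel to a hard stop at the same height, so both presses were full. The button looks up again in the last pictures, but I did not measure that.
- **Bystanders:** I did not touch the timer or the dropper bottle, and both look to be where they were.

**One disagreement:** in the last wrist picture all six vial tips lie about 6 px (roughly 3 mm) to one side of their predicted positions. I took this as camera bias, since the shift is the same for every vial.

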